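Unhasp and open the teak facebow case

ROBOT

A 6-joint arm with a two-finger parallel gripper is mounted at the origin on the work surface. World frame = base frame: x ahead of the robot, y to its left, z up, the work surface at z = 0. Lengths are in mm, angles in degrees, forces in N, time in s.
With the tool pointing down it reaches from about 300 to 750 mm from the base axis. Payload 8.5 kg.
Tool frame: the origin (TCP) lies between the finger pads; the fingertips stand 19 mm ahead of it and the grasp point (between the pads) is the TCP; y points along the fingers, z is the direction in which the jaws open and shut, and the axes are right-handed (so a half turn about y gives the same grasp; the last joint's range is limited). The gripper opens to 88 mm and grips with 3 to 60 N. Pads are 18 mm wide; open, the fingers measure 123 mm over their backs; the gripper's body (75 mm by 187 mm) begins 45 mm behind the grasp point.
Start: joints at [61.003, 21.807, 74.336, -0, 83.858, -12.336], TCP at [157.687, 526.892, 257.748] pointing down, gripper open.
Joint ranges: [-178.18, 178.18], [-50.72, 133.34], [12.68, 142.11], [-81.47, 261.47], [9.98, 163.14], [-165.26, 165.26]. Speed limits (degrees/s): [136.94, 136.94, 180, 180, 180, 180].

INTERFACE

Orientations are given as a 3x3 rotation matrix whose columns are the frame's x, y, z axes.
In Python, from plant import robot gives the robot as it stands. The module is installed in compiled form; this text tells all that it offers.
- The arm moves only by the tool drive_tool, never from a script. Its argument "deltas" is a list of rows, each a list of 5 numbers: the opening, from -1 (shut) to 1 (fully open), so that 0 is half open, then the shift along the world's x, y, z in units of 20 mm (1.0 is 20 mm), then the turn about the world's z in units of 8 degrees (1.0 is 8 degrees). A call has 1 to 10 rows; each row shifts and turns the pose as measured when the row begins; what a row does not reach is not made up. A row lasts 1/10 s, in which the tool goes at most 50 mm and 8.59 degrees, less where a joint would pass 70% of its speed; a pose out of reach is approached as far as the arm can. A call with a number of a shift or a turn outside -1 to 1 is refused whole. A call with a gripper value outside its range is refused whole. The fingers move at their own pace and stop on an object; "squeeze" is the grip in N (left out, the last holds). Time passes only in rows, so rows that do not move let the fingers close. It gives the time, the measured TCP pose, the force and the opening at its end, in the units of the state.
- robot.read_state(): the state, without advancing time (a new reading comes with each control period).
- robot.camera(name): name is "scene" or "side" or "wrist"; returns the picture (384x512x3 uint8, red, green, blue); there is no depth.
- robot.camera_info(name): a dict with "intrinsics" (3x3 intrinsics, pixels), "D" ([k1, k2, p1, p2, k3] as OpenCV has them; the pictures are not rectified), "extrinsics" (4x4, takes a point from camera to world coordinates). Camera axes: x right, y down, z forward; pixel columns grow to the right and rows downward; lengths in mm; the calibration is good to about 2 mm. A picture is of the moment at which its call begins: read the wrist's pose just before it. camera_info takes no time and is no camera call; for the wrist camera it gives the pose at the moment of the call.
- robot.hand_in(): hands the job in, once; it reports no verdict.
The state is a dict: "time": time; "joints": joint angles; "joint_vel": joint speeds; "joint_torque": joint torques, N m; "ee_pos": TCP position; "tool_rot": TCP orientation; "force": force on the tool from outside, world axes, zero at the start; "wrist_torque": the same for the moment, N m; "finger_gap": finger opening in mm.
Only numpy, scipy, OpenCV 4.12 (cv2) and the standard library are available. Lean on these libraries where they do the work, as an engineer would, in place of code of your own. Each camera call takes 0.05 s, during which the arm holds its last target. There are 200 camera calls.

TASK

Open the dark teak case: flip its brass hasp off the staple and swing it out and down until it sticks out level in front of the case, then raise the lid until it stands steeply open, some 70 degrees, and leave it standing. Do not lift the lid before the hasp is clear, and leave the grey case shut and latched.

Things in the scene. Friction and masses are not known exactly. Their poses are not given: they have to be found in the camera images.
- teak_case: Dark teak case, fixed; 150 deep (x) by 160 wide (y; lid 168) by 110 mm high when shut. Origin: centre of its underside; x points from its front (hasp side, facing the robot) to its back, z up; yaw up to 17 degrees. It stands left or right of a painted grey case of the same make. All bars below run along the case's y, at its middle (y = 0).
- teak_hasp (a joint): Teak case's brass hasp: slotted flap 30 wide, 46 mm long, hinged at its lower edge on the case front; hinge line along y at x -81, z 75 mm in the case frame. 0 rad = upright, slot over the staple (sticks out 20 mm from the lid's front edge), lid locked; starts at 0 to 0.1. Grows as the flap swings out (-x) and down: 1.57 level, stop 1.75. Friction (0.03 N m) keeps it where left.
- teak_pull (a point): Centre of the hasp's pull: a round brass bar 34 mm long along y, 10 mm thick, on a central stem. At 0 rad it is 50 mm above and 22 mm in front (-x) of the hasp's hinge line, so at x -103, z 125 mm in the case frame; it turns with the hasp. Can be gripped by its two ends, pivoting between the fingers.
- teak_lid (a joint): Teak case's lid, 12 mm thick, hinged on its far edge: hinge line along y at x +75, z 98.5 mm in the case frame. 0 = shut, grows as the front edge rises, stop 1.45 rad. A stiff hinge (0.3 N m) keeps it where left; about 4 N at the handle raises it. With the hasp on, the staple stops the lid after some 6 mm.
- teak_handle (a point): Centre of the lid's brass T handle: a round bar 36 mm long along y, 10 mm thick, on a central 10 mm stem, 34 mm above the lid's top; shut, at x -40, z 144.5 mm in the case frame; turns with the lid. Can be gripped by its two ends, pivoting between the fingers while the lid turns.
- grey_hasp (a joint): Brass hasp of the painted grey case, a bystander of the same make; 0 to 0.1 rad = latched. To be left alone.
- grey_lid (a joint): Lid of the grey case; 0 = shut. To be left alone.

How it is judged:
By the outcome, as a careful person would: the job done as asked, in the order asked, and still so for the second after the job is handed in, with the robot touching nothing.
It also fails if it takes over 51 s, if anything falls off the work surface, if the arm or the gripper's body presses on something with over 40 N, if the wrist force passes 120 N, or if a joint passes its speed limit or range.

## Working session

There is one attempt and no reset: what is moved stays moved. The work goes in short steps, Python scripts to look and compute and a tool call to move; the robot and the scene stay as the last step left them, time stands still between calls to the robot, and variables do not carry over. Pictures are saved under pics/ and viewed, about 8 in all and at most 12, crops included, and the job is handed in when it is done.

Besides the shell and the picture viewer there is one more tool, called after "Emit:" as name(argument=value, ...) on one line, values as JSON. drive_tool: Moves the arm, as the interface text tells. Shifts and turns lie within -1 to 1; 1 stands for 20 mm of shift or 8 degrees of turn. Its arguments: {"type":"object","properties":{"deltas":{"type":"array","items":{"type":"array","items":{"type":"number","minimum":-1,"maximum":1}}},"squeeze":{"type":"number"}},"required":["deltas"]}

```bash
mkdir -p pics; python3 - <<'E'
from plant import robot
import cv2,numpy as np
s=robot.read_state();print(s['time'],s['ee_pos'],np.round(s['tool_rot'],3).tolist(),s['finger_gap'])
for n in['scene','side']:
    cv2.imwrite(f'pics/{n}0.png',robot.camera(n)[:,:,::-1]);i=robot.camera_info(n);print(n,np.round(i['intrinsics'],1).tolist(),i['D'],np.round(i['extrinsics'],3).tolist())
E
```

```text
0.0 [157.59453946 526.67298316 257.16684166] [[0.958, -0.001, 0.287], [-0.287, -0.001, 0.958], [-0.0, -1.0, -0.001]] 87.92743028269989
scene [[355.9, 0.0, 253.7], [0.0, 355.9, 191.6], [0.0, 0.0, 1.0]] [0.01825354 0.         0.         0.         0.        ] [[0.352, 0.785, -0.509, 876.496], [0.936, -0.298, 0.187, -152.798], [-0.005, -0.543, -0.84, 679.985], [0.0, 0.0, 0.0, 1.0]]
side [[399.9, 0.0, 249.2], [0.0, 399.9, 195.3], [0.0, 0.0, 1.0]] [0.03319558 0.         0.         0.         0.        ] [[-0.956, -0.161, 0.247, 335.469], [-0.294, 0.574, -0.764, 665.252], [-0.019, -0.803, -0.596, 648.579], [0.0, 0.0, 0.0, 1.0]]
```

View pics/scene0.png

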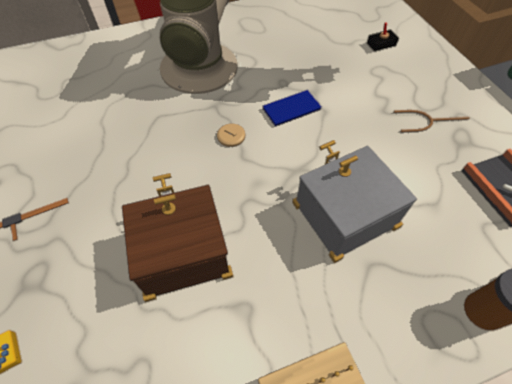

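View pics/side0.png

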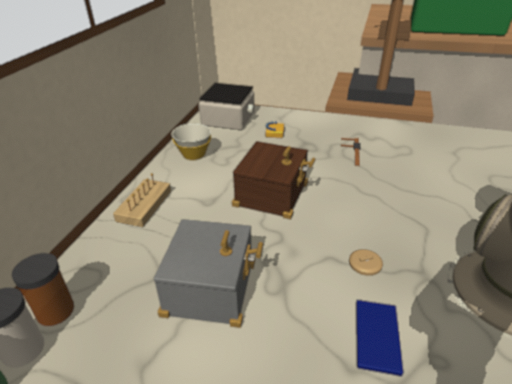

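```bash
python3 - <<'E'
import cv2,numpy as np
a=cv2.imread('pics/scene0.png')[160:310,105:245];b=cv2.imread('pics/side0.png')[135:225,220:330]
a=cv2.resize(a,None,fx=4,fy=4,interpolation=cv2.INTER_CUBIC);cv2.imwrite('pics/ca.png',a)
b=cv2.resize(b,None,fx=6,fy=6,interpolation=cv2.INTER_CUBIC);cv2.imwrite('pics/cb.png',b)
E
```

```text
(no output)
```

View pics/ca.png

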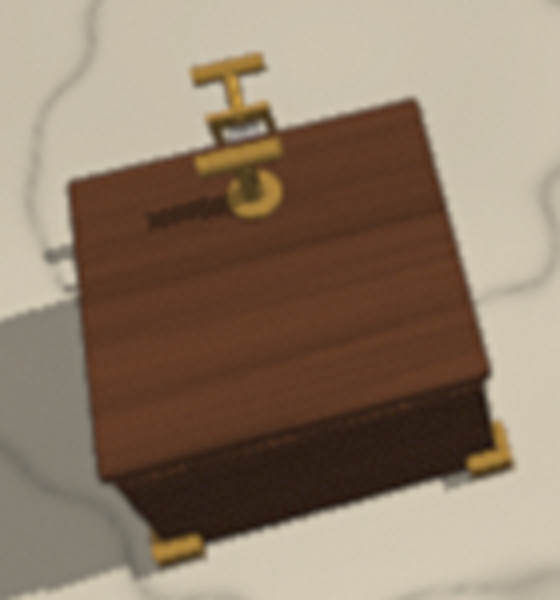

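View pics/cb.png

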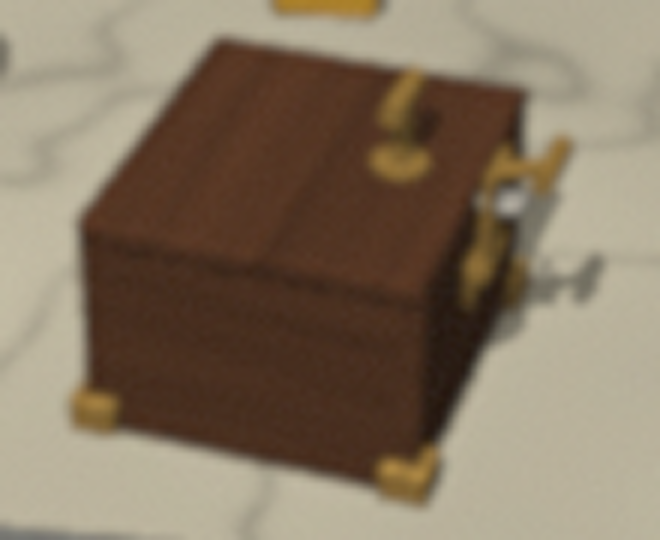

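The pictures show the teak case at robot's right (scene lid corners about (122,206), (209,185), (227,254), (130,279)), handle at (165,199) and pull at (162,177). Grey stands on the left, and the hasp is latched. Next is a pose fit.

```bash
cat > h.py <<'E'
import cv2,numpy as np,json
from plant import robot
from scipy.optimize import least_squares
def proj(name,P,info=None):
    i=info or robot.camera_info(name);E=np.linalg.inv(np.array(i['extrinsics']));
    return cv2.projectPoints(np.array(P,float),cv2.Rodrigues(E[:3,:3])[0],E[:3,3],np.array(i['intrinsics']),np.array(i['D']))[0][:,0]
def world(p,P):
    c,s=np.cos(p[2]),np.sin(p[2]);return np.array(P,float)@np.array([[c,s,0],[-s,c,0],[0,0,1]])+[p[0],p[1],0]
def pull(h): return [-81-22*np.cos(h)-50*np.sin(h),0,75+50*np.cos(h)-22*np.sin(h)]
E
cat > fit.py <<'E'
from h import *
sc=(np.array([[415,100],[70,183],[489,375],[102,478],[239,157],[228,69]])+.5)/4-.5+[105,160]
sd=(np.array([[425,302],[522,92],[85,225],[218,40],[402,97],[555,165]])+.5)/6-.5+[220,135]
I={n:robot.camera_info(n) for n in('scene','side')}
def f(p):
    L=[[p[3],84,110],[p[3],-84,110],[p[4],84,110],[p[4],-84,110],[-40,0,144.5],pull(p[5])]
    W=world(p,L)
    return np.r_[(proj(0,W,I['scene'])-sc).ravel(),(proj(0,W,I['side'])-sd).ravel()]
r=least_squares(f,[450,-100,0,-75,75,0.05],x_scale=[10,10,.1,5,5,.1])
p=r.x;print(np.round(p,3),np.degrees(p[2]));print(np.round(r.fun.reshape(-1,2),1).tolist())
print('handle',world(p,[[-40,0,144.5]]),'pull',world(p,[pull(p[5])]))
np.save('p.npy',p)
E
python3 fit.py
```

```text
[ 5.50294e+02 -1.88495e+02 -7.00000e-02 -7.31870e+01  7.39990e+01
  5.30000e-02] -3.997100167875189
[[0.9, -1.1], [-1.2, -0.3], [1.3, -2.0], [-1.1, -0.2], [0.5, -0.1], [0.2, -0.3], [-1.2, -2.4], [0.7, -1.3], [-2.0, -1.0], [-0.4, -1.4], [0.0, -0.4], [-0.2, -0.0]]
handle [[ 510.39157407 -185.70679321  144.5       ]] pull [[ 444.95740736 -181.13451845  123.77652124]]
```

Emit:
drive_tool(deltas=[[1, 0.4, -1, 0, 0.4], [1, 0.4, -1, 0, 0.4], [1, 0.4, -1, 0, 0.4], [1, 0.4, -1, 0, 0.4], [1, 0.4, -1, 0, 0], [1, 0.4, -1, 0, 0], [1, 0.4, -1, 0, 0], [1, 0.4, -1, 0, 0], [1, 0.4, -1, 0, 0], [1, 0.4, -1, 0, 0]], squeeze=20)

```text
time: 1.1
ee_pos: [237.7, 319.5, 253.7]
tool_rot: [[0.999, -0.005, 0.054], [-0.054, -0.007, 0.999], [-0.004, -1.0, -0.007]]
force: [-0.4, -0.2, -0.5]
finger_gap: 88.2
```

Emit:
drive_tool(deltas=[[1, 0.4, -1, 0, 0], [1, 0.4, -1, 0, 0], [1, 0.4, -1, 0, 0], [1, 0.4, -1, 0, 0], [1, 0.4, -1, 0, 0], [1, 0.4, -1, 0, 0], [1, 0.4, -1, 0, 0], [1, 0.4, -1, 0, 0], [1, 0.4, -1, 0, 0], [1, 0.4, -1, 0, 0]])

```text
time: 2.1
ee_pos: [318.1, 110.5, 252.3]
tool_rot: [[0.999, -0.008, 0.053], [-0.053, -0.008, 0.999], [-0.008, -1.0, -0.009]]
force: [0.3, -0.6, 0.6]
finger_gap: 88.3
```

Emit:
drive_tool(deltas=[[1, 0.4, -1, 0, 0], [1, 0.4, -1, 0, 0], [1, 0.4, -1, 0, 0], [1, 0.4, -1, 0, 0], [1, 0.4, -1, 0, 0], [1, 0.4, -1, 0, 0], [1, 0.4, -1, 0, 0], [1, 0.4, -1, 0, 0], [1, 0.4, -1, 0, 0], [1, 0.4, -1, 0, 0]])

```text
time: 3.1
ee_pos: [398.9, -98.2, 250.7]
tool_rot: [[0.998, -0.012, 0.054], [-0.054, -0.006, 0.999], [-0.012, -1.0, -0.007]]
force: [0.6, 0.1, -0.3]
finger_gap: 88.4
```

Emit:
drive_tool(deltas=[[1, 0.6, -1, 0, -0.1], [1, 0.6, -1, 0, 0], [1, 0.6, -1, 0, 0], [1, 0.4, -0.9, 0, 0], [1, 0, 0, 0, 0], [1, 0, 0, 0, 0]])

```text
time: 3.7
ee_pos: [443.9, -180.9, 248.7]
tool_rot: [[0.997, -0.016, 0.072], [-0.072, -0.003, 0.997], [-0.016, -1.0, -0.005]]
force: [-0.6, -1.0, -0.2]
finger_gap: 88.6
```

```bash
python3 - <<'E'
from h import *
s=robot.read_state();print(s['time'],s['ee_pos'])
w=robot.camera('wrist');i=robot.camera_info('wrist');print(robot.read_state()['ee_pos'])
p=np.load('p.npy')
im=np.ascontiguousarray(w[:,:,::-1])
for q in (world(p,[pull(p[5]),[-40,0,144.5]])): 
    u=proj(0,[q],i)[0];print(u);cv2.circle(im,tuple(int(v) for v in u),3,(0,0,255),1)
cv2.imwrite('pics/w1.png',im)
E
```

```text
3.7 [ 443.8584203  -180.86861741  248.67073582]
[ 443.8389379  -180.78455589  248.73089389]
[254.91703571 193.36338579]
[254.93091647 264.11502863]
```

View pics/w1.png

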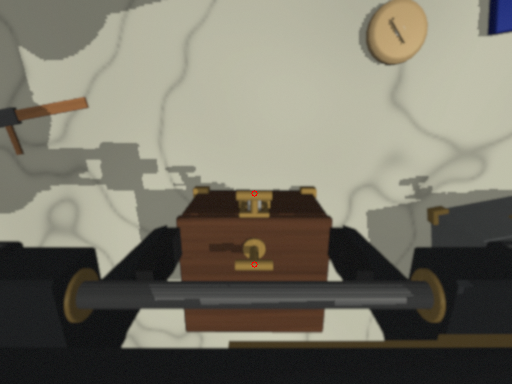

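The wrist view confirms the fit: pull at (254,194) and handle at (254,265), both on the predictions. Descending to grip the pull.

Emit:
drive_tool(deltas=[[0.6, 0.05, 0, -1, 0], [0.4, 0, 0, -1, 0], [0.2, 0, 0, -1, 0], [0.2, 0, 0, -1, 0], [0.2, 0, 0, -1, 0], [0.2, 0, 0, -0.5, 0], [0.2, 0, 0, 0, 0]])

```text
time: 4.45
ee_pos: [442.5, -174.4, 137.2]
tool_rot: [[0.998, -0.014, 0.066], [-0.066, -0.005, 0.998], [-0.013, -1.0, -0.006]]
force: [-0.0, 0.3, 0.3]
finger_gap: 52.7
```

Emit:
drive_tool(deltas=[[0.2, 0.12, -0.33, -0.15, 0], [0.2, 0, 0, 0, 0], [-0.5, 0, 0, 0, 0], [-0.5, 0, 0, 0, 0], [-0.5, 0, 0, 0, 0], [-0.5, 0, 0, 0, 0]])

```text
time: 5.05
ee_pos: [446.1, -182.1, 136.9]
tool_rot: [[0.998, -0.009, 0.066], [-0.066, -0.008, 0.998], [-0.009, -1.0, -0.009]]
force: [1.6, 0.2, -4.5]
finger_gap: 33.3
```

Emit:
drive_tool(deltas=[[-0.5, -0.28, 0.02, -0.19, 0], [-0.5, -0.28, 0.02, -0.19, 0], [-0.5, -0.27, 0.02, -0.31, 0], [-0.5, -0.27, 0.02, -0.31, 0], [-0.5, 0, 0, 0, 0]])

```text
time: 5.55
ee_pos: [423.6, -180.6, 117.1]
tool_rot: [[0.998, -0.005, 0.066], [-0.066, -0.01, 0.998], [-0.004, -1.0, -0.011]]
force: [1.3, 0.2, 0.3]
finger_gap: 33.3
```

Emit:
drive_tool(deltas=[[-0.5, -0.18, 0.01, -0.37, 0], [-0.5, -0.16, 0.01, -0.37, 0], [-0.5, -0.05, 0, -0.4, 0], [-0.5, -0.03, 0, -0.4, 0], [-0.5, 0.07, 0, -0.4, 0], [-0.5, 0, 0, 0, 0]])

```text
time: 6.15
ee_pos: [415.4, -180.0, 74.8]
tool_rot: [[0.998, -0.007, 0.066], [-0.066, -0.009, 0.998], [-0.006, -1.0, -0.01]]
force: [2.0, -0.4, 1.3]
finger_gap: 33.3
```

Emit:
drive_tool(deltas=[[-0.5, 0.08, 0, -0.3, 0], [-0.5, 0.1, 0, -0.22, 0], [-0.5, 0, 0, 0, 0]])

```text
time: 6.45
ee_pos: [419.2, -180.2, 63.2]
tool_rot: [[0.998, -0.008, 0.066], [-0.066, -0.009, 0.998], [-0.007, -1.0, -0.01]]
force: [-0.1, -1.0, 0.8]
finger_gap: 33.5
```

Emit:
drive_tool(deltas=[[-0.5, -0.03, 0, 0.1, 0], [-0.5, 0, 0, 0, 0], [0.2, 0, 0, 0, 0], [0.2, 0, 0, 0, 0], [0.2, 0, 0, 0, 0], [0.2, 0, 0, 0, 0]])

```text
time: 7.05
ee_pos: [418.7, -179.9, 65.6]
tool_rot: [[0.998, -0.007, 0.066], [-0.066, -0.009, 0.998], [-0.007, -1.0, -0.01]]
force: [0.1, 0.7, 0.7]
finger_gap: 52.8
```

Emit:
drive_tool(deltas=[[0.2, -0.1, 0, 1, 0], [0.2, 0, 0, 1, 0], [0.2, 0, 0, 1, 0], [0.2, 0, 0, 1, 0], [0.2, 0, 0, 1, 0], [0.2, 0, 0, 1, 0], [0.2, 0, 0, 0, 0]])

```text
time: 7.75
ee_pos: [416.0, -178.9, 189.9]
tool_rot: [[0.998, -0.008, 0.066], [-0.066, -0.008, 0.998], [-0.008, -1.0, -0.008]]
force: [0.3, -0.2, -0.5]
finger_gap: 52.7
```

```bash
python3 - <<'E'
from h import *
p=np.load('p.npy');print(robot.read_state()['time'],robot.read_state()['ee_pos'])
a=robot.camera('side');b=robot.camera('wrist');i=robot.camera_info('wrist')
im=cv2.resize(np.ascontiguousarray(a[135:225,220:330,::-1]),None,fx=5,fy=5,interpolation=cv2.INTER_CUBIC)
for h,c in((1.3,(255,0,0)),(1.57,(0,0,255)),(1.75,(0,255,0))):
    u=(proj('side',world(p,[pull(h)]))[0]-[220,135]+.5)*5;print(u);cv2.circle(im,tuple(int(v) for v in u),3,c,1)
    print(proj(0,world(p,[pull(h)]),i))
bb=np.ascontiguousarray(b[150:340,150:360,::-1]);cv2.imwrite('pics/c2.png',np.hstack([im,cv2.copyMakeBorder(bb,0,im.shape[0]-190,0,0,0)]))
E
```

```text
7.75 [ 415.95592981 -178.93108789  189.8794496 ]
[510.81985296 243.62476328]
[[254.60615173 193.49960465]]
[500.50377982 264.86487011]
[[254.65278778 193.27158835]]
[489.94723394 276.71797964]
[[254.66896465 195.22082422]]
```

View pics/c2.png

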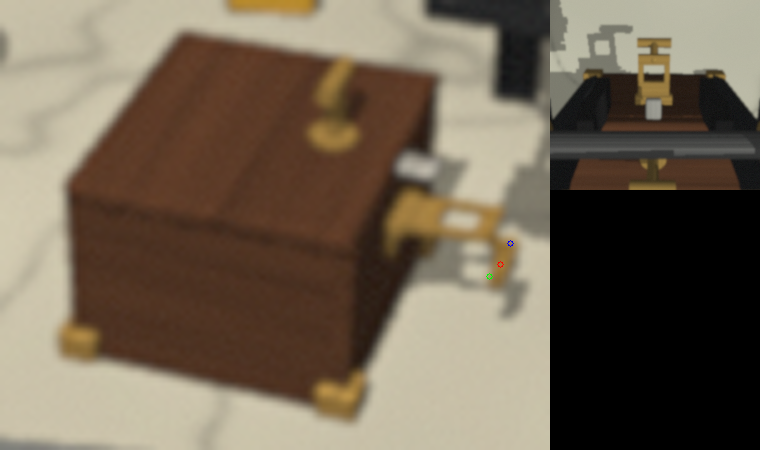

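The hasp is level: in the side view the pull bar is centred at the 1.57 rad prediction, and the staple is clear. Now the lid handle.

Emit:
drive_tool(deltas=[[0.3, 1, -0.1, 0.1, 0], [0.3, 1, -0.1, 0, 0], [0.3, 1, -0.1, 0, 0], [0.3, 1, -0.1, 0, 0], [0.3, 0.5, 0, 0, 0], [0.3, 0, 0, 0, 0], [0.3, 0, 0, 0, 0]])

```text
time: 8.55
ee_pos: [505.1, -184.6, 180.7]
tool_rot: [[0.997, -0.025, 0.066], [-0.066, 0.004, 0.998], [-0.025, -1.0, 0.002]]
force: [0.1, -0.1, -0.2]
finger_gap: 57.1
```

Emit:
drive_tool(deltas=[[0.3, 0.25, -0.05, -0.7, 0], [0.3, 0, 0, -0.7, 0], [0.3, 0, 0, 0, 0], [0.3, 0, 0, 0, 0]])

```text
time: 8.95
ee_pos: [508.3, -185.5, 149.8]
tool_rot: [[0.997, -0.027, 0.068], [-0.067, 0.005, 0.998], [-0.027, -1.0, 0.003]]
force: [0.8, 1.1, 0.6]
finger_gap: 57.5
```

Emit:
drive_tool(deltas=[[-0.5, 0.1, 0, 0.05, 0], [-0.5, 0, 0, 0, 0], [-0.5, 0, 0, 0, 0], [-0.5, 0, 0, 0, 0], [-0.5, 0, 0, 0, 0]], squeeze=25)

```text
time: 9.45
ee_pos: [510.4, -187.0, 151.9]
tool_rot: [[0.997, -0.025, 0.068], [-0.068, 0.001, 0.998], [-0.025, -1.0, -0.0]]
force: [0.3, -0.9, -1.6]
finger_gap: 35.4
```

```bash
python3 - <<'E'
import numpy as np
p=None
for t in np.arange(0,1.36,.1):
    q=np.array([-115*np.cos(t)+46*np.sin(t),115*np.sin(t)+46*np.cos(t)])
    print(round(t,1),np.round(q-[-115,46],1),None if p is None else np.round((q-p)/20,2));p=q
E
```

```text
0.0 [0. 0.] None
0.1 [ 5.2 11.3] [0.26 0.56]
0.2 [11.4 21.9] [0.31 0.53]
0.3 [18.7 31.9] [0.36 0.5 ]
0.4 [27.  41.2] [0.41 0.46]
0.5 [36.1 49.5] [0.46 0.42]
0.6 [46.1 56.9] [0.5  0.37]
0.7 [56.7 63.3] [0.53 0.32]
0.8 [67.9 68.5] [0.56 0.26]
0.9 [79.5 72.7] [0.58 0.21]
1.0 [91.6 75.6] [0.6  0.15]
1.1 [103.8  77.4] [0.61 0.09]
1.2 [116.2  77.9] [0.62 0.02]
1.3 [128.6  77.1] [ 0.62 -0.04]
```

Emit:
drive_tool(deltas=[[-0.5, 0.13, -0.01, 0.28, 0], [-0.5, 0.13, -0.01, 0.28, 0], [-0.5, 0.15, -0.01, 0.27, 0], [-0.5, 0.16, -0.01, 0.26, 0], [-0.5, 0.18, -0.01, 0.25, 0], [-0.5, 0.18, -0.01, 0.25, 0], [-0.5, 0, 0, 0, 0]])

```text
time: 10.15
ee_pos: [530.6, -188.4, 185.7]
tool_rot: [[0.997, -0.027, 0.068], [-0.068, 0.001, 0.998], [-0.027, -1.0, -0.001]]
force: [0.9, -1.7, -1.5]
finger_gap: 35.7
```

Emit:
drive_tool(deltas=[[-0.5, 0.2, -0.01, 0.23, 0], [-0.5, 0.2, -0.01, 0.22, 0], [-0.5, 0.23, -0.01, 0.21, 0], [-0.5, 0.23, -0.02, 0.2, 0], [-0.5, 0.25, -0.02, 0.19, 0], [-0.5, 0.25, -0.02, 0.18, 0], [-0.5, 0.26, -0.02, 0.16, 0], [-0.5, 0.26, -0.02, 0.16, 0], [-0.5, 0, 0, 0, 0]])

```text
time: 11.05
ee_pos: [570.6, -191.3, 217.7]
tool_rot: [[0.997, -0.031, 0.068], [-0.068, 0.002, 0.998], [-0.031, -1.0, 0.0]]
force: [2.3, -2.7, -4.1]
finger_gap: 34.9
```

Emit:
drive_tool(deltas=[[-0.5, 0.27, -0.02, 0.13, 0], [-0.5, 0.28, -0.02, 0.12, 0], [-0.5, 0.28, -0.02, 0.11, 0], [-0.5, 0.29, -0.02, 0.1, 0], [-0.5, 0.29, -0.02, 0.08, 0], [-0.5, 0.3, -0.02, 0.06, 0], [-0.5, 0.3, -0.02, 0.05, 0], [-0.5, 0, 0, 0, 0]])

```text
time: 11.85
ee_pos: [613.1, -194.4, 230.6]
tool_rot: [[0.997, -0.036, 0.069], [-0.069, 0.004, 0.998], [-0.036, -0.999, 0.001]]
force: [-1.4, -3.4, -7.3]
finger_gap: 35.4
```

Emit:
drive_tool(deltas=[[-0.5, 0.3, -0.01, 0, 0], [-0.5, 0.3, -0.01, 0, 0], [-0.5, 0.3, -0.01, 0, 0], [-0.5, 0, 0, 0, 0]])

```text
time: 12.25
ee_pos: [631.5, -195.8, 231.4]
tool_rot: [[0.997, -0.037, 0.07], [-0.07, 0.002, 0.998], [-0.037, -0.999, -0.0]]
force: [-0.2, -3.3, -8.8]
finger_gap: 35.2
```

Emit:
drive_tool(deltas=[[0.2, 0, 0, 0, 0], [0.2, 0, 0, 0, 0], [0.2, 0, 0, 0, 0], [0.2, 0, 0, 0, 0]])

```text
time: 12.65
ee_pos: [633.3, -194.4, 235.8]
tool_rot: [[0.997, -0.027, 0.068], [-0.068, 0.001, 0.998], [-0.027, -1.0, -0.001]]
force: [0.2, 0.4, 0.3]
finger_gap: 52.7
```

Emit:
drive_tool(deltas=[[0.2, 0.05, 0, 0.5, 0], [0.2, 0.05, 0, 1, 0], [0.2, 0.05, 0, 1, 0], [0.2, 0, 0, 1, 0], [0.2, 0, 0, 1, 0], [0.2, 0, 0, 1, 0], [0.2, 0, 0, 0, 0]])

```text
time: 13.35
ee_pos: [636.0, -193.2, 356.6]
tool_rot: [[0.998, -0.02, 0.067], [-0.067, -0.001, 0.998], [-0.02, -1.0, -0.002]]
force: [-0.1, -0.0, -0.1]
finger_gap: 52.8
```

```bash
python3 - <<'E'
from h import *
p=np.load('p.npy');s=robot.read_state();print(s['time'],s['ee_pos'],s['force'])
def lid(P,t):
    x,z=P[0]-75,P[2]-98.5;return [75+x*np.cos(t)+z*np.sin(t),P[1],98.5-x*np.sin(t)+z*np.cos(t)]
out=[]
for n,(x0,y0,x1,y1) in(('side',(140,80,400,330)),('scene',(90,130,430,310))):
    a=robot.camera(n);im=cv2.resize(np.ascontiguousarray(a[y0:y1,x0:x1,::-1]),None,fx=2,fy=2,interpolation=cv2.INTER_CUBIC) if n=='side' else np.ascontiguousarray(a[y0:y1,x0:x1,::-1])
    k=2 if n=='side' else 1
    for t,c in((1.1,(255,0,0)),(1.22,(0,0,255)),(1.35,(0,255,0))):
        for P in([-73,84,110],[-73,-84,110],[-40,0,144.5]):
            u=(proj(n,world(p,[lid(P,t)]))[0]-[x0,y0])*k;cv2.circle(im,tuple(int(v) for v in u),2,c,1)
    cv2.imwrite(f'pics/e_{n}.png',im)
E
```

```text
13.35 [ 636.0380064  -193.15415432  356.6289689 ] [-0.09266513 -0.00384859 -0.09414653]
```

View pics/e_side.png

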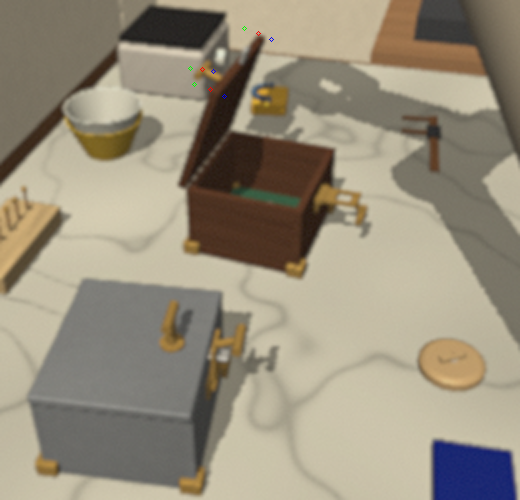

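View pics/e_scene.png

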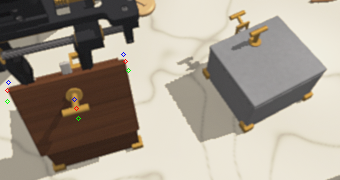

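The lid's handle (205,70) and corners sit on the 1.22 rad prediction. The hasp is still level at (350,200), the grey case is shut and latched, and the gripper is clear.

```bash
python3 -c "
from plant import robot
print(robot.hand_in())"
```

```text
the job is handed in; nothing more can be done
None
```

The teak case is open: its hasp sticks out level in front and its lid stands at about 70°. I handed the job in at about 13.5 s of the 51 s allowed.

- **Order:** I gripped the hasp's pull, swung it out and down, and let go. A side picture then showed it at about 1.57 rad with the staple clear. Only after that did I raise the lid by its handle.
- **Last checks:** In the final pictures the lid is at about 1.22 rad (70°); the arm's path had suggested 1.24. The hasp is still level, the grey case is shut and latched, and the gripper is about 120 mm above the handle with near-zero force.
- **Disagreements:** The first fit of the case's position was off by up to 2.4 pixels at the lid corners. At the handle and pull it was within half a pixel, and no check failed. The largest force read at the end of a move was about 9 N.

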